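Clamp and check a bar, then rack it the other way round

ROBOT

A 6-joint arm with a two-finger parallel gripper is mounted at the origin on the work surface. World frame = base frame: x ahead of the robot, y to its left, z up, the work surface at z = 0. Lengths are in m, angles in rad, forces in N, time in s.
With the tool pointing down it reaches from about 0.225 to 0.725 m from the base axis. Payload 3.1 kg.
Tool frame: the origin (TCP) lies midway between the tips of the shut fingers; the grasp point (between the pads) lies 19 mm behind it; z points along the fingers, x is the direction in which the jaws open and shut, and the axes are right-handed (so a half turn about z gives the same grasp; the last joint's range is limited). The gripper opens to 85 mm and grips with 20 to 120 N. Pads are 22 mm wide; open, the fingers measure 114 mm over their backs; the gripper's body (76 mm by 85 mm) begins 54 mm behind the grasp point. The pads swing forward as they close: fully open they stand 13 mm farther back than shut.
Start: joints at [-1.41, 0.048, 0.099, 1.622, 0, 1.443], TCP at [0.15, -0.503, 0.231] pointing down, gripper open.
Joint ranges: [-2.91, 2.91], [-0.99, 1.94], [-1.21, 1.42], [-2.12, 2.29], [-1.49, 1.47], [-3.14, 3.14]. Speed limits (rad/s): [2.79, 2.79, 3.14, 3.14, 3.14, 3.14].

INTERFACE

Orientations are given as a unit quaternion [x, y, z, w].
In Python, from plant import bot gives the robot as it stands.
- The arm moves only by the tool drive_tool, never from a script. Its argument "motion" is one flat list of numbers, 7 for each row, row after row: the finger opening in mm, from 0 to 85.4, then the shift along the tool's x, y, z in mm, then the turn, a rotation vector about the tool's x, y, z in degrees. In form: [fingers, dx, dy, dz, ax, ay, az, fingers, dx, dy, dz, ax, ay, az, ...]. A call has 1 to 20 rows; each row shifts and turns the commanded pose from where the row before left it, along the tool's axes as they then stand; what a row does not reach is not made up. A row lasts 1/10 s, in which the tool goes at most 50 mm and 8.59 degrees, less where a joint would pass 70% of its speed; a pose out of reach is approached as far as the arm can. A call is refused whole if a number of a shift passes 50 or a number of a turn 8.59, either way. A call with a gripper value outside its range is refused whole. The fingers move at their own pace and stop on an object; the grip force is fixed at half the most. Time passes only in rows, so rows that do not move let the fingers close. It gives the time, the measured TCP pose, the force and the opening at its end, in the units of the state.
- bot.state(): the state, without advancing time (a new reading comes with each control period).
- bot.get_image(name): name is "scene" or "top"; returns (picture, depth): 400x640x3 uint8, red, green, blue; 400x640 float32, m along the optical axis (not along the pixel's ray), 0 where there is no reading.
- bot.camera_info(name): a dict with "K" (3x3 intrinsics, pixels), "dist" ([k1, k2, p1, p2, k3] as OpenCV has them; the pictures are not rectified), "rvec" (rotation vector, rad) and "tvec" (3), from world to camera coordinates, as OpenCV has them. Camera axes: x right, y down, z forward; pixel columns grow to the right and rows downward; lengths in m; the calibration is good to about 2 mm. A picture is of the moment at which its call begins. camera_info takes no time and is no camera call.
- bot.sign_off(): hands the job in, once; it reports no verdict.
The state is a dict: "time_s": time; "q": joint angles; "joint_vel": joint speeds; "joint_torque": joint torques, N m; "tool_pos": TCP position; "tool_rot": TCP orientation; "contact_force": force on the tool from outside, world axes, zero at the start; "torque": the same for the moment, N m; "grip_width": finger opening in m.
Only numpy, scipy, OpenCV 4.12 (cv2) and the standard library are available. Lean on these libraries where they do the work, as an engineer would, in place of code of your own. Each camera call takes 0.05 s, during which the arm holds its last target. There are 200 camera calls.

TASK

Take the aluminium bar out of the blue rack, lay it centred and flat across the grey nest, swing the toggle clamp over centre until it locks down on the bar, and press the green button all the way down. Then swing the clamp fully back open, and lay the bar flat in the slot of the yellow rack with its red end in, close to the end stop. Leave the clamp open and the other things on the bench where they are.

Things in the scene. Friction and masses are not known exactly. Their poses are not given: they have to be found in the camera images.
- bar: The workpiece: straight square bar, 190 long, 24 wide, 24 high, 0.14 to 0.28 kg, aluminium with a red plastic end over its last 50 mm. Origin: centre of the underside at mid-length. x runs along the bar towards the red end, z up. At the start it lies in the blue rack with the red end sticking out.
- bar_red_end (a point): Centre of the bar's red end face: 95 from the middle, 12 above the underside.
- bar_plain_end (a point): Centre of the bar's bare aluminium end face, 95 from the middle, 12 above the underside.
- blue_rack: Fixed blue wooden rack, left or right of the robot; foot 100 wide, block 66 wide, 78 high. Its slot, 36 wide, open above, floor 36 over the bench, runs along x from the end stop (inner face x = -115) to the open end, x = +30; nothing lies under the bar beyond. Origin: on the bench below the bar's middle. The bar sticks out 65 past the open end (+x): only there can it be gripped.
- yellow_rack: Yellow painted wooden rack, fixed, same shape, sizes and axes as the blue rack. Here the bar ends up with its red end in the slot, towards the end stop (-x), and its plain end sticking out towards +x.
- yellow_rack_seat (a point): Point on the yellow rack's slot floor (36 above the bench) where the middle of the bar's underside belongs; axes as the rack's. With the bar's middle here its red end is 20 short of the end stop.
- fixture: Fixed check fixture: dark steel plate 12 thick with a grey nest, a toggle clamp and a green button. Origin: on the bench under the nest's centre. The bar lies along its y axis, across the nest, either way round, both ends sticking out. The clamp stands behind the nest at negative x (robot's side).
- nest (a point): Centre of the nest floor, 45 above the bench, where the middle of the bar's underside belongs; axes as the fixture's. The nest is 70 long along y, between two cheeks 32 apart that rise 20 above its floor.
- clamp_arm: Steel clamp arm, 76 long, hinged 65 behind the nest centre, 85 above the bench, with a sprung rubber pad under its end. Clamp open: it stands upright, tip 161 above the bench. Clamp closed: it lies level and the pad presses about 6 N on the middle of the bar.
- handle_pivot (a point): Hinge axis of the clamp handle: x = -87.9 in the fixture's frame (behind the nest), 47 above the bench. The axis is the fixture's y.
- clamp_ball (a point): Centre of the red ball, 32 diameter, at the end of the clamp handle (10 thick rod); 85 from the handle pivot. Can be pinched from above along the fixture's y and led along its arc, the ball turning between the fingers.
- clamp_handle (a joint): Handle angle. 0: fully open, lying back to fixture -x, 0.16 rad above level. Grows as the ball swings up and towards the nest; dead centre 1.40; end stop 1.50, just past upright: locked. It drives the arm. Short of dead centre the bar's pressure pushes it open again, beyond it the clamp stays locked. Effort at the ball about 5 N.
- check_button (a joint): Travel of the green push button, 0 up, 0.006 m fully down (4 N); springs back.
- check_button_top (a point): Centre of the green button's top face, 32 diameter, facing up, on the fixture's plate at x = -100, y = +95 in the fixture's frame.
- tape_roll: Bystander: yellow ring of tape, 90 across, 24 high. Origin at the underside's centre.
- spanner: Bystander: steel spanner, 170 long, lying flat.
- glue_bottle: Bystander: white bottle, 48 across, 75 high, standing. Origin at the underside's centre.
- air_driver: Bystander: grey and blue straight screwdriver, 215 long, 42 high, lying.
- screw_bin: Bystander: red wooden bin, 150 x 110, 70 high.
- screw_cup: Bystander: steel cup, 70 across, 60 high.
There are look-alikes about, which are no part of the job. Of the things like the bar, leave any that is turquoise; of the rest the larger one is meant.

How it is judged:
By the outcome, as a careful person would: the job done as asked, in the order asked, and still so for the second after the job is handed in, with the robot touching nothing.
It also fails if it takes over 72 s, if anything falls off the work surface, if the arm or the gripper's body presses on something with over 40 N, if the wrist force passes 120 N, or if a joint passes its speed limit or range.

## Working session

There is one attempt and no reset: what is moved stays moved. The work goes in short steps, Python scripts to look and compute and a tool call to move; the robot and the scene stay as the last step left them, time stands still between calls to the robot, and variables do not carry over. Pictures are saved under pics/ and viewed, about 8 in all and at most 12, crops included, and the job is handed in when it is done.

Besides the shell and the picture viewer there is one more tool, called as name(argument=value, ...) on one line, values as JSON. drive_tool: Moves the arm, as the interface text tells. Its arguments: {"type":"object","properties":{"motion":{"type":"array"}},"required":["motion"]}

```bash
ls; mkdir -p pics; cat > h.py <<'E'
import numpy as np, cv2
from plant import bot
def cam(n):
    c=bot.camera_info(n); K=np.array(c["K"],float);d=np.array(c["dist"],float)
    R=cv2.Rodrigues(np.array(c["rvec"],float))[0];t=np.array(c["tvec"],float).ravel()
    return K,d,R,t
def ray(n,uv):
    K,d,R,t=cam(n)
    p=cv2.undistortPoints(np.array(uv,float).reshape(-1,1,2),K,d).reshape(-1,2)
    v=np.c_[p,np.ones(len(p))]@R
    return -R.T@t,v
def onz(n,uv,z):
    o,v=ray(n,uv); s=(z-o[2])/v[:,2]; return o+v*s[:,None]
def proj(n,P):
    K,d,R,t=cam(n); return cv2.projectPoints(np.array(P,float).reshape(-1,1,3),R,t,K,d)[0].reshape(-1,2)
def cloud(n,depth):
    K,d,R,t=cam(n); h,w=depth.shape
    u,v=np.meshgrid(np.arange(w),np.arange(h))
    p=cv2.undistortPoints(np.stack([u,v],-1).reshape(-1,1,2).astype(float),K,d).reshape(-1,2)
    z=depth.reshape(-1)
    P=(np.c_[p,np.ones(len(p))]*z[:,None]-t)@R
    P[z==0]=np.nan
    return P.reshape(h,w,3)
def snap(n,f=None):
    im,dp=bot.get_image(n)
    if f: cv2.imwrite(f,im[:,:,::-1])
    return im,dp
E
python3 - <<'E'
from h import *
for n in("scene","top"):
    im,dp=snap(n,f"pics/{n}0.png"); np.savez(f"{n}0.npz",im=im,dp=dp)
    K,d,R,t=cam(n); print(n,K[0,0],(-R.T@t).round(3),R[2].round(2))
print(bot.state())
E
```

```text
pics
scene 512.1952610138487 [ 1.621 -0.257  1.697] [-0.55  0.13 -0.83]
top 376.7152755862246 [0.404 0.009 1.253] [ 0.14 -0.01 -0.99]
{'time_s': 0.1, 'q': array([-1.40980684e+00,  4.86817172e-02,  9.77371011e-02,  1.62198729e+00,
       -2.60561375e-05,  1.44299707e+00]), 'joint_vel': array([ 0.00034371, -0.00068949,  0.002382  ,  0.00034824, -0.00107272,
       -0.00134391]), 'joint_torque': array([ 2.14436521e-03, -3.39851260e+01,  3.20935571e+01,  1.57445460e-02,
       -1.78729406e-04, -1.72692239e-06]), 'tool_pos': array([ 0.14940646, -0.50271524,  0.23022286]), 'tool_rot': array([ 8.01495444e-01, -5.97999927e-01, -7.76523782e-04, -7.33043051e-04]), 'contact_force': array([-0.18900755,  0.51170166, -0.40375258]), 'torque': array([-0.00625035, -0.0415519 ,  0.02010601]), 'grip_width': 0.08567498554524693}
```

View pics/scene0.png

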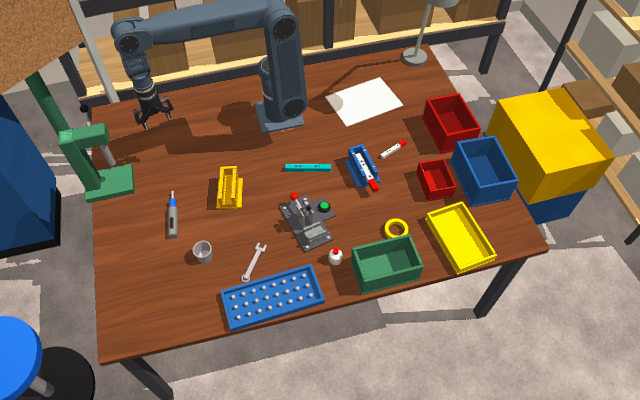

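View pics/top0.png

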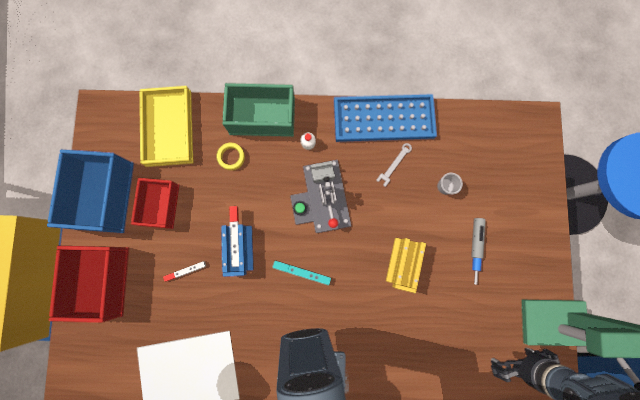

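The top view shows the bar in the blue rack with its red end at (234,213), the fixture at (328,195), the ball at (333,223), the button at (300,208) and the yellow rack at (406,265). The small red/white bar at (185,271) and the turquoise one at (302,272) are decoys.

```bash
python3 - <<'E'
from h import *
D=np.load("top0.npz");im,dp=D["im"],D["dp"];P=cloud("top",dp)
S=np.load("scene0.npz");ims,dps=S["im"],S["dp"];Ps=cloud("scene",dps)
hsv=cv2.cvtColor(im,cv2.COLOR_RGB2HSV);hs=cv2.cvtColor(ims,cv2.COLOR_RGB2HSV)
def mask(h,lo,hi,s=110,v=60,box=None):
    m=((h[...,0]>=lo)&(h[...,0]<=hi) if lo<=hi else (h[...,0]>=lo)|(h[...,0]<=hi))&(h[...,1]>s)&(h[...,2]>v)
    b=np.zeros(m.shape,bool);x0,y0,x1,y1=box;b[y0:y1,x0:x1]=1
    return m&b
Z=P[...,2]
def rect(Q): 
    r=cv2.minAreaRect((Q[:,:2]*1000).astype(np.float32)); return [np.round(np.array(a),1) for a in r]
def rep(name,m,P):
    Q=P[m];Q=Q[~np.isnan(Q[:,2])];print(name,len(Q),"med",np.median(Q,0).round(4),"min",Q.min(0).round(3),"max",Q.max(0).round(3));return Q
q=rep("blue",mask(hsv,100,125,box=(215,200,260,285)),P); w=q[q[:,2]>.068];print(" walls",rect(w),rect(q))
q=rep("bar red",mask(hsv,172,8,box=(222,200,245,228)),P); print(rect(q[q[:,2]>.052]))
g=np.zeros(Z.shape,bool);g[200:285,215:260]=1
q=rep("bar all",g&(Z>.052)&(Z<.067)&~mask(hsv,100,125,box=(215,200,260,285)),P);print(rect(q))
m=mask(hsv,20,35,box=(380,225,435,300));q=rep("yel",m,P);print(" walls",rect(q[q[:,2]>.068]),rect(q));l=q[(q[:,2]<.045)&(q[:,2]>.028)];print(" floor",len(l),rect(l),l.mean(0).round(4))
rep("green top",mask(hsv,45,80,box=(285,195,315,222)),P);rep("green scene",mask(hs,45,80,box=(310,195,340,220)),Ps)
rep("ball top",mask(hsv,172,8,box=(320,210,345,240)),P);rep("ball scene",mask(hs,172,8,box=(280,185,305,205)),Ps)
for n,mm in(("top",mask(hsv,45,80,box=(285,195,315,222))),("scene",mask(hs,45,80,box=(310,195,340,220))),("top",mask(hsv,172,8,box=(320,210,345,240))),("scene",mask(hs,172,8,box=(280,185,305,205)))):
    ys,xs=np.nonzero(mm);print(n,xs.mean(),ys.mean(),onz(n,[[xs.mean(),ys.mean()]],.045)[0].round(4))
a=cv2.resize(im[150:310,210:450],None,fx=3.3,fy=3.3,interpolation=cv2.INTER_CUBIC);cv2.imwrite("pics/c1.png",a[:,:,::-1])
E
```

```text
blue 1065 med [0.4035 0.2343 0.0677] min [0.332 0.205 0.005] max [0.488 0.305 0.084]
 walls [array([408.3, 258. ]), array([153.4,  67.3]), np.float64(4.7)] [array([409.5, 257.2]), array([154.9,  98.4]), np.float64(2.6)]
bar red 158 med [0.5248 0.2649 0.0588] min [ 0.495  0.244 -0.005] max [0.555 0.295 0.068]
[array([523.7, 265.2]), array([48.6, 23.1]), np.float64(3.8)]
bar all 463 med [0.4556 0.2588 0.0596] min [0.335 0.22  0.052] max [0.549 0.283 0.066]
[array([440.7, 253.6]), array([215.7,  51.1]), np.float64(4.5)]
yel 1512 med [ 0.3773 -0.2825  0.0424] min [ 0.286 -0.339 -0.004] max [ 0.46  -0.229  0.086]
 walls [array([ 375.3, -292.2]), array([ 66.8, 155.3]), np.float64(77.4)] [array([ 374.2, -290.3]), array([ 96.8, 158.9]), np.float64(77.3)]
 floor 465 [array([ 380.1, -286.5]), array([ 53.9, 147.3]), np.float64(77.8)] [ 0.3793 -0.2949  0.0368]
green top 84 med [0.5522 0.0566 0.0323] min [0.537 0.042 0.016] max [0.567 0.072 0.038]
green scene 56 med [0.5527 0.0584 0.0317] min [0.533 0.043 0.02 ] max [0.57  0.075 0.045]
ball top 79 med [ 0.4998 -0.0512  0.0718] min [ 0.479 -0.092  0.001] max [ 0.516 -0.038  0.082]
ball scene 61 med [ 0.504  -0.0498  0.0688] min [ 0.435 -0.083 -0.01 ] max [ 0.521 -0.026  0.083]
top 299.4761904761905 207.41666666666666 [0.5498 0.0562 0.045 ]
scene 324.05263157894734 205.26315789473685 [0.5612 0.0561 0.045 ]
top 332.975 222.975 [ 0.502  -0.0528  0.045 ]
scene 293.59016393442624 195.95081967213116 [ 0.4873 -0.0476  0.045 ]
```

View pics/c1.png

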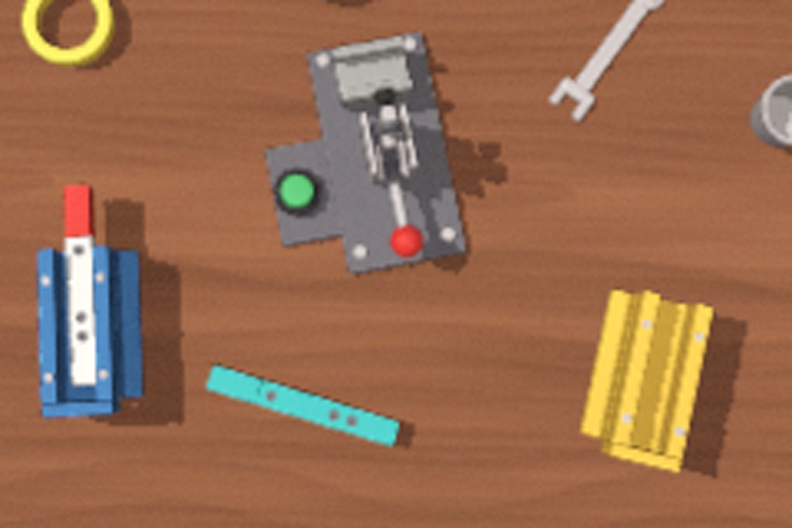

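The crop shows both racks with their end stops on the robot's side, at crop (75,408) and (643,462). The clamp is open with the ball at crop (406,241), and the nest is at crop (372,75). I'll refine the poses once, then move.

```bash
cat >> h.py <<'E'
def goto(pos,yaw):
    "tool-frame deltas (mm, deg) to reach pos (m) / tool-x yaw (deg), tool pointing down"
    from scipy.spatial.transform import Rotation as Ro
    s=bot.state();R=Ro.from_quat(s["tool_rot"]);x=R.as_matrix()[:,0];y0=np.degrees(np.arctan2(x[1],x[0]))
    d=R.inv().apply(np.array(pos)-s["tool_pos"])*1000
    dy=(yaw-y0+180)%360-180
    c,s_=np.cos(np.radians(yaw)),np.sin(np.radians(yaw))
    w=(np.array(pos)-s["tool_pos"])*1000
    print("t %.2f pos"%s["time_s"],s["tool_pos"].round(4),"yaw %.1f"%y0,"F",s["contact_force"].round(1),"w %.1f"%(s["grip_width"]*1e3))
    print("  shift now",d.round(1)," az %.1f"%-dy," shift after turn",np.round([w[0]*c+w[1]*s_,w[0]*s_-w[1]*c,-w[2]],1),"tilt z",R.as_matrix()[:,2].round(3))
E
python3 - <<'E'
from h import *
D=np.load("top0.npz");im,dp=D["im"],D["dp"];S=np.load("scene0.npz");ims=S["im"]
hsv=cv2.cvtColor(im,cv2.COLOR_RGB2HSV).astype(int);hs=cv2.cvtColor(ims,cv2.COLOR_RGB2HSV).astype(int);P=cloud("top",dp)
deg=np.degrees
def fit(n,m,z,name):
    ys,xs=np.nonzero(m);Q=onz(n,np.c_[xs,ys],z)[:,:2]*1e3;r=cv2.minAreaRect(Q.astype(np.float32))
    c=Q.mean(0);u,s,vt=np.linalg.svd(Q-c,full_matrices=False);v=vt[0]*np.sign(vt[0][0]);print(name,n,len(Q),"mean",c.round(1),"pca",deg(np.arctan2(v[1],v[0])).round(2),"rect",np.round(r[0],1),np.round(r[1],1),round(r[2],1))
def box(m,x0,y0,x1,y1):
    b=np.zeros(m.shape,bool);b[y0:y1,x0:x1]=1;m=m&b
    n,l,st,_=cv2.connectedComponentsWithStats(m.astype(np.uint8));return l==1+np.argmax(st[1:,4])
H,Sa,V=hsv[...,0],hsv[...,1],hsv[...,2]
red=((H<8)|(H>172))&(Sa>150)&(V>100);white=(Sa<60)&(V>120)
fit("top",box(red|white,222,200,250,275),.06,"bar")
r=box(red,222,200,245,228);fit("top",r,.06,"barred")
Hs,Ss,Vs=hs[...,0],hs[...,1],hs[...,2];reds=((Hs<8)|(Hs>172))&(Ss>150)&(Vs>100)
fit("top",box(red,320,210,345,240),.0605,"ball");fit("scene",box(reds,280,185,305,205),.0605,"ball")
fit("top",box((H>45)&(H<80)&(Sa>110)&(V>60),285,195,315,222),.033,"btn");fit("scene",box((Hs>45)&(Hs<80)&(Ss>110)&(Vs>60),310,195,340,220),.033,"btn")
pl=np.array([[308,52],[425,33],[467,248],[350,272]])/3.3+[210,150]-.35
print("plate",(onz("top",pl,.012)[:,:2]*1e3).round(1).tolist())
ne=np.array([[333,60],[408,45],[412,95],[340,112]])/3.3+[210,150]-.35
print("cheek",(onz("top",ne,.065)[:,:2]*1e3).round(1).tolist())
# yellow/blue rack from top faces of walls (z~.078)
for nm,(x0,y0,x1,y1),hr in(("yel",(380,225,435,300),(18,36)),("blue",(215,200,260,285),(98,128))):
    m=(H>=hr[0])&(H<=hr[1])&(Sa>100)&(P[...,2]>.070)&(P[...,2]<.086);fit("top",box(m,x0,y0,x1,y1),.078,nm)
    Q=P[box((H>=hr[0])&(H<=hr[1])&(Sa>100)&(P[...,2]>.03)&(P[...,2]<.042),x0,y0,x1,y1)]; 
    c=Q[:,:2].mean(0);v=np.linalg.svd(Q[:,:2]-c)[2][0];print("  floor",len(Q),(c*1e3).round(1),deg(np.arctan2(v[1],v[0])).round(1))
goto([.5,.26,.2],94)
E
```

```text
bar top 515 mean [456.8 259.7] pca 4.52 rect [453.6 255.9] [189.4  37.9] 3.1
barred top 151 mean [523.7 264.9] pca 6.96 rect [523.5 264.4] [48.7 28.6] 3.0
ball top 67 mean [501.6 -51.4] pca 88.8 rect [500.7 -52.1] [25.5 25.4] 1.1
ball scene 53 mean [496.7 -48.1] pca -3.14 rect [497.4 -48.6] [32.4 29.8] 24.9
btn top 84 mean [551.2  56.7] pca 28.71 rect [551.   56.6] [29.5 29.4] 1.4
btn scene 57 mean [553.5  58.4] pca 16.49 rect [554.5  57.9] [31.3 32.9] 74.7
plate [[696.5, 49.9], [719.5, -69.3], [500.0, -114.6], [473.4, 1.8]]
cheek [[676.6, 23.5], [693.5, -49.5], [643.8, -54.2], [625.2, 15.4]]
yel top 564 mean [ 370.6 -290.6] pca -12.49 rect [ 375.8 -291.7] [ 67.9 156.2] 77.5
  floor 392 [ 379.4 -299.6] 167.3
blue top 520 mean [401.1 256.7] pca 4.75 rect [408.1 257.2] [153.1  67.4] 4.9
  floor 58 [359.2 264. ] -159.0
t 0.10 pos [ 0.1494 -0.5027  0.2302] yaw -73.5 F [-0.2  0.5 -0.4] w 85.7
  shift now [-631.2 -553.3   31.7]  az -167.5  shift after turn [736.4 402.9  30.2] tilt z [-0.     0.002 -1.   ]
```

drive_tool(motion=[85, 0, 0, 0, 0, 0, -8.5, 85, 0, 0, 0, 0, 0, -8.5, 85, 0, 0, 0, 0, 0, -8.5, 85, 0, 0, 0, 0, 0, -8.5, 85, 0, 0, 0, 0, 0, -8.5, 85, 0, 0, 0, 0, 0, -8.5, 85, 0, 0, 0, 0, 0, -8.5, 85, 0, 0, 0, 0, 0, -8.5, 85, 0, 0, 0, 0, 0, -8.5, 85, 0, 0, 0, 0, 0, -8.5, 85, 0, 0, 0, 0, 0, -8.5, 85, 0, 0, 0, 0, 0, -8.5, 85, 0, 0, 0, 0, 0, -8.5, 85, 0, 0, 0, 0, 0, -8.5, 85, 0, 0, 0, 0, 0, -8.5, 85, 0, 0, 0, 0, 0, -8.5, 85, 0, 0, 0, 0, 0, -8.5, 85, 0, 0, 0, 0, 0, -8.5, 85, 0, 0, 0, 0, 0, -8.5])

```text
time_s: 2.0
tool_pos: [0.1494, -0.5029, 0.2306]
tool_rot: [0.717, 0.697, 0.0, -0.001]
contact_force: [0.3, 0.1, 0.4]
grip_width: 0.085
```

drive_tool(motion=[85, 0, 0, 0, 0, 0, -6.3, 85, 38.7, 22.7, 0, 0, 0, 0, 85, 38.7, 22.7, 0, 0, 0, 0, 85, 38.7, 22.7, 0, 0, 0, 0, 85, 38.7, 22.7, 0, 0, 0, 0, 85, 38.7, 22.7, 0, 0, 0, 0, 85, 38.7, 22.7, 0, 0, 0, 0, 85, 38.7, 22.7, 0, 0, 0, 0, 85, 38.7, 22.7, 0, 0, 0, 0, 85, 38.7, 22.7, 0, 0, 0, 0, 85, 38.7, 22.7, 0, 0, 0, 0, 85, 38.7, 22.7, 0, 0, 0, 0, 85, 38.7, 22.7, 0, 0, 0, 0, 85, 38.7, 22.7, 0, 0, 0, 0, 85, 38.7, 22.7, 0, 0, 0, 0, 85, 38.7, 22.7, 0, 0, 0, 0, 85, 38.7, 22.7, 0, 0, 0, 0, 85, 38.7, 22.7, 0, 0, 0, 0, 85, 38.7, 22.7, 0, 0, 0, 0, 85, 38.7, 22.7, 0, 0, 0, 0])

```text
time_s: 4.0
tool_pos: [0.5241, 0.2644, 0.2305]
tool_rot: [0.68, 0.734, -0.001, -0.0]
contact_force: [0.8, -0.9, 0.2]
grip_width: 0.0851
```

```bash
python3 - <<'E'
from h import *
goto([.520,.265,.027],94.7)
E
```

```text
t 4.00 pos [0.5241 0.2644 0.2305] yaw 94.4 F [ 0.8 -0.9  0.2] w 85.1
  shift now [  1.   -3.8 203.5]  az -0.3  shift after turn [  0.9  -4.  203.5] tilt z [-0.001 -0.001 -1.   ]
```

drive_tool(motion=[85, 1, -4, 34, 0, 0, -0.3, 85, 0, 0, 34, 0, 0, 0, 85, 0, 0, 34, 0, 0, 0, 85, 0, 0, 34, 0, 0, 0, 85, 0, 0, 34, 0, 0, 0, 85, 0, 0, 20, 0, 0, 0, 85, 0, 0, 13, 0, 0, 0, 20, 0, 0, 0, 0, 0, 0, 20, 0, 0, 0, 0, 0, 0, 20, 0, 0, 0, 0, 0, 0, 20, 0, 0, 0, 0, 0, 0, 20, 0, 0, 0, 0, 0, 0, 20, 0, 0, 0, 0, 0, 0, 20, 0, 0, 0, 0, 0, 0])

```text
time_s: 5.4
tool_pos: [0.5213, 0.2646, 0.0303]
tool_rot: [0.678, 0.735, 0.002, 0.0]
contact_force: [0.8, 4.0, 6.3]
grip_width: 0.0231
```

```bash
python3 - <<'E'
from h import *
goto([.520,.265,.15],94.7)
E
```

```text
t 5.40 pos [0.5213 0.2646 0.0303] yaw 94.7 F [0.8 4.  6.3] w 23.1
  shift now [   0.8   -0.8 -119.7]  az -0.0  shift after turn [   0.5   -1.3 -119.7] tilt z [ 0.004  0.003 -1.   ]
```

drive_tool(motion=[20, 0, 0, -10, 0, 0, 0, 20, 0, 0, -20, 0, 0, 0, 20, 0, 0, -35, 0, 0, 0, 20, 0, 0, -35, 0, 0, 0, 20, 0, 0, -35, 0, 0, 0, 20, 0, 0, -35, 0, 0, 0, 20, 0, 0, 0, 0, 0, -4, 20, 0, 0, 0, 0, 0, -8, 20, 0, 0, 0, 0, 0, -8, 20, 0, 0, 0, 0, 0, -8, 20, 0, 0, 0, 0, 0, -8, 20, 0, 0, 0, 0, 0, -8, 20, 0, 0, 0, 0, 0, -8, 20, 0, 0, 0, 0, 0, -8, 20, 0, 0, 0, 0, 0, -8, 20, 0, 0, 0, 0, 0, -8, 20, 0, 0, 0, 0, 0, -8, 20, 0, 0, 0, 0, 0, -8, 20, 0, 0, 0, 0, 0, -4.8, 20, 0, 0, 0, 0, 0, 0])

```text
time_s: 7.4
tool_pos: [0.5187, 0.2624, 0.1966]
tool_rot: [-0.1, 0.995, -0.001, -0.002]
contact_force: [-0.0, -0.2, -2.1]
grip_width: 0.023
```

```bash
python3 - <<'E'
from h import *
goto([.6546,.0497,.15],191.5)
snap("scene","pics/s1.png")
E
```

```text
t 7.40 pos [0.5187 0.2624 0.1966] yaw -168.6 F [-0.  -0.2 -2.1] w 23.0
  shift now [ -91.3 -235.3   46.6]  az -0.1  shift after turn [ -90.8 -235.5   46.6] tilt z [-0.004 -0.002 -1.   ]
```

View pics/s1.png

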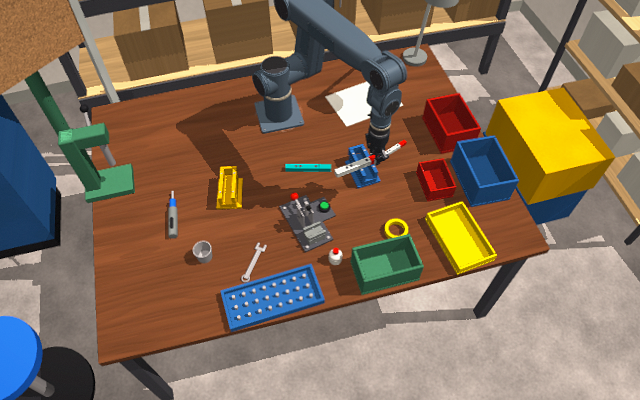

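The bar is held level at (370,160). Now I'll move it over the nest.

drive_tool(motion=[20, -6, -18, 0, 0, 0, 0, 20, -13, -34, 0, 0, 0, 0, 20, -13, -34, 0, 0, 0, 0, 20, -13, -34, 0, 0, 0, 0, 20, -13, -34, 0, 0, 0, 0, 20, -13, -34, 0, 0, 0, 0, 20, -13, -30, 0, 0, 0, 0, 20, -7, -17.5, 0, 0, 0, 0, 20, 0, 0, 24, 0, 0, 0, 20, 0, 0, 24, 0, 0, 0, 20, 0, 0, 24, 0, 0, 0, 20, 0, 0, 24, 0, 0, 0, 20, 0, 0, 0, 0, 0, 0, 20, 0, 0, 0, 0, 0, 0])

```text
time_s: 8.85
tool_pos: [0.6545, 0.0505, 0.1013]
tool_rot: [-0.099, 0.995, 0.0, -0.002]
contact_force: [-0.1, -0.0, -0.9]
grip_width: 0.0232
```

```bash
python3 - <<'E'
from h import *
goto([.6546,.0497,.039],191.5)
im,dp=snap("top","pics/t1f.png");ims,dps=snap("scene","pics/s2f.png")
np.savez("n1.npz",im=im,dp=dp,ims=ims,dps=dps)
a=cv2.resize(im[145:245,270:370],(500,500),interpolation=cv2.INTER_CUBIC)
b=cv2.resize(ims[180:260,265:365],(500,400),interpolation=cv2.INTER_CUBIC)
o=np.zeros((500,800,3),np.uint8);o[:400,:400]=cv2.resize(a,(400,400));o[:320,400:]=cv2.resize(b,(400,320))
cv2.imwrite("pics/c2.png",o[:,:,::-1])
P=cloud("top",dp);H=cv2.cvtColor(im,cv2.COLOR_RGB2HSV).astype(int)
g=np.zeros(P.shape[:2],bool);g[150:200,290:360]=1
# nest corners predicted
def W(x,y,z,o=(.668,-.016),a=np.radians(11.5)): return [o[0]+x*np.cos(a)-y*np.sin(a),o[1]+x*np.sin(a)+y*np.cos(a),z]
for n in("top","scene"): print(n,"cheek tops pred",proj(n,[W(16,35,.065),W(16,-35,.065),W(-16,-35,.065),W(-16,35,.065)]).round(1).tolist())
m=g&(P[...,2]>.118)&(P[...,2]<.14);Q=P[m];c=Q.mean(0);v=np.linalg.svd(Q[:,:2]-c[:2])[2][0];print(len(Q),c.round(4),np.degrees(np.arctan2(v[1],v[0])),((Q-c)[:,:2]@v).min(),((Q-c)[:,:2]@v).max())
E
```

```text
t 8.85 pos [0.6545 0.0505 0.1013] yaw -168.6 F [-0.1 -0.  -0.9] w 23.2
  shift now [-0.1 -0.8 62.3]  az -0.1  shift after turn [ 0.1 -0.7 62.3] tilt z [-0.003 -0.    -1.   ]
top cheek tops pred [[31846.2, 8330.9], [223.6, 266.0], [-5018482.3, -1266942.2], [-17845.1, 12615.5]]
scene cheek tops pred [[-284521.6, 8435.6], [650.6, -147.7], [728654.9, -24827.1], [732.4, -227.9]]
342 [ 0.6729 -0.0534  0.1307] 100.68647360101234 -0.06231905835538105 0.06173992079769959
```

View pics/c2.png

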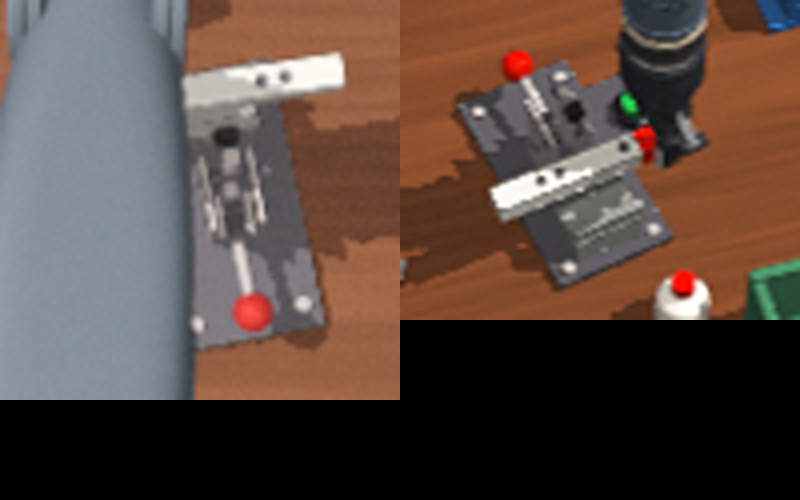

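The left view shows the bar above the nest with its plain end at crop (343,68). In the right view it sits parallel to the nest at (600,220). I'll check the lateral fit numerically.

```bash
python3 - <<'E'
from h import *
a=np.radians(11.5);o=np.array([.668,-.016])
def loc(P): d=P[...,:2]-o; return np.stack([d[...,0]*np.cos(a)+d[...,1]*np.sin(a),-d[...,0]*np.sin(a)+d[...,1]*np.cos(a)],-1)*1e3
def W(x,y,z): x,y=x/1e3,y/1e3; return [o[0]+x*np.cos(a)-y*np.sin(a),o[1]+x*np.sin(a)+y*np.cos(a),z]
for n in("top","scene"):
    D=np.load(n+"0.npz");P=cloud(n,D["dp"]);L=loc(P);near=(abs(L[...,0])<45)&(abs(L[...,1])<50)
    for nm,z0,z1 in(("cheek",.060,.071),("floor",.040,.050),("plate",.006,.018)):
        q=L[near&(P[...,2]>z0)&(P[...,2]<z1)];print(n,nm,len(q),"y",np.percentile(q[:,1],[2,98]).round(1),"hist x",np.histogram(q[:,0],np.arange(-45,46,5))[0])
# bar in hand
D=np.load("n1.npz")
for n,k in(("top","im"),("scene","ims")):
    h=cv2.cvtColor(D[k],cv2.COLOR_RGB2HSV).astype(int);P=cloud(n,D["dp" if n=="top" else "dps"])
    m=(P[...,2]>.124)&(P[...,2]<.139);L=loc(P);m&=(abs(L[...,0])<30)&(L[...,1]<40)&(L[...,1]>-110)
    ys,xs=np.nonzero(m);q=loc(onz(n,np.c_[xs,ys],.131));
    k=q[:,1]<15; f=np.polyfit(q[k,1],q[k,0],1);print(n,len(q),"y",q[:,1].min().round(1),q[:,1].max().round(1),"x pct",np.percentile(q[k,0],[3,50,97]).round(1),"slope deg",np.degrees(f[0]).round(2),"x at 0",f[1].round(1))
E
```

```text
top cheek 128 y [-33.5  33.2] hist x [ 0  0  0  0 19 30  6  0  0  0  0  0 21 31 21  0  0  0]
top floor 193 y [-33.9  33.5] hist x [ 0  0  0  0  8  0  3 27 31 31 31 31 30  1  0  0  0  0]
top plate 292 y [-49.2  48.9] hist x [25 29 32 38 28 10 12 11 13  9  8 15 13 12  6  8  8 15]
scene cheek 82 y [-27.3  37.5] hist x [ 0  0  0  0  9 22 10  1  0  0  0  0  5 18 16  1  0  0]
scene floor 104 y [-30.8  36.6] hist x [ 0  0  0  0  1 11 14 14 11 17  9  0  2  6 16  3  0  0]
scene plate 190 y [-49.5  49.4] hist x [ 7  6  6  6  8  6  2  6  3  7  6  6  9 11 20 26 28 27]
top 323 y -99.4 24.1 x pct [-13.8  -1.8   9.8] slope deg 1.19 x at 0 -1.0
scene 245 y -97.0 41.5 x pct [-13.3   0.8  15.7] slope deg 1.05 x at 0 1.6
```

drive_tool(motion=[20, -0.3, 4, 0, 0, 0, -1, 20, 0, 0, 12, 0, 0, 0, 20, 0, 0, 12, 0, 0, 0, 20, 0, 0, 12, 0, 0, 0, 20, 0, 0, 10, 0, 0, 0, 20, 0, 0, 6, 0, 0, 0, 20, 0, 0, 4, 0, 0, 0, 20, 0, 0, 2, 0, 0, 0, 20, 0, 0, 0, 0, 0, 0])

```text
time_s: 9.85
tool_pos: [0.6553, 0.0545, 0.0443]
tool_rot: [-0.108, 0.994, -0.0, 0.0]
contact_force: [-0.3, 0.4, -2.5]
grip_width: 0.0232
```

```bash
python3 - <<'E'
from h import *
goto([.6546,.0537,.039],192.5)
ims,dps=snap("scene");b=cv2.resize(ims[185:255,265:365],(800,560),interpolation=cv2.INTER_CUBIC);cv2.imwrite("pics/c3.png",b[:,:,::-1])
E
```

```text
t 9.85 pos [0.6553 0.0545 0.0443] yaw -167.6 F [-0.3  0.4 -2.5] w 23.2
  shift now [ 0.8 -0.6  5.3]  az -0.1  shift after turn [ 0.8 -0.6  5.3] tilt z [ 0. -0. -1.]
```

View pics/c3.png

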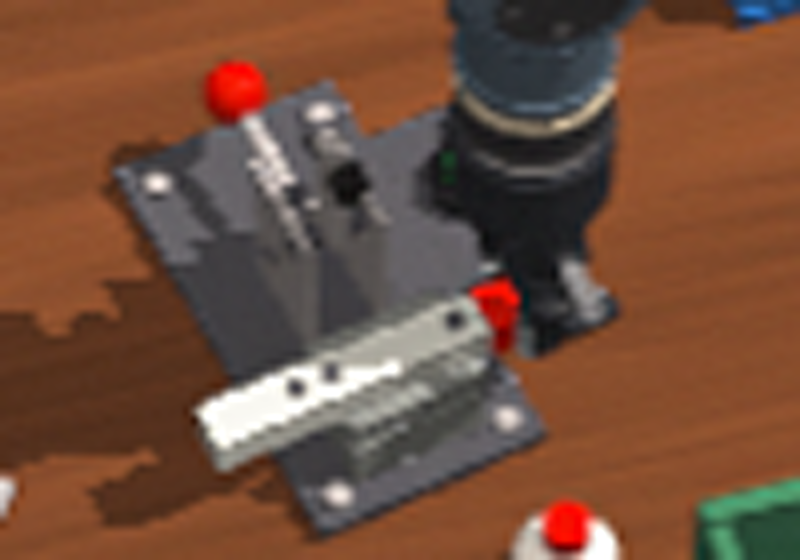

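In crop (340,380) the bar is down between the cheeks with no contact force. I'll lower the last few mm.

drive_tool(motion=[20, 0, 0, 2, 0, 0, 0, 20, 0, 0, 2, 0, 0, 0, 20, 0, 0, 1, 0, 0, 0, 20, 0, 0, 0, 0, 0, 0])

```text
time_s: 10.3
tool_pos: [0.6553, 0.0545, 0.0395]
tool_rot: [-0.108, 0.994, -0.0, 0.0]
contact_force: [0.5, -0.8, -1.9]
grip_width: 0.023
```

drive_tool(motion=[20, 0, 0, 1, 0, 0, 0, 20, 0, 0, 1, 0, 0, 0, 20, 0, 0, 0, 0, 0, 0])

```text
time_s: 10.6
tool_pos: [0.6554, 0.0546, 0.0392]
tool_rot: [-0.108, 0.994, -0.0, 0.001]
contact_force: [-2.9, 0.5, 5.3]
grip_width: 0.0231
```

drive_tool(motion=[60, 0, 0, 0, 0, 0, 0, 60, 0, 0, 0, 0, 0, 0, 60, 0, 0, 0, 0, 0, 0, 60, 0, 0, -10, 0, 0, 0, 60, 0, 0, -35, 0, 0, 0, 60, 0, 0, -45, 0, 0, 0, 60, 0, 0, -45, 0, 0, 0, 70, 0, 0, -35, 0, 0, 8.2, 70, 0, 0, 0, 0, 0, 8.2, 70, 0, 0, 0, 0, 0, 8.2, 70, 0, 0, 0, 0, 0, 8.2, 70, 0, 0, 0, 0, 0, 8.2, 70, 0, 0, 0, 0, 0, 8.2, 70, 0, 0, 0, 0, 0, 8.2, 70, 0, 0, 0, 0, 0, 8.2, 70, 0, 0, 0, 0, 0, 8.2, 70, 0, 0, 0, 0, 0, 8.2, 70, 0, 0, 0, 0, 0, 8.2])

```text
time_s: 12.4
tool_pos: [0.6554, 0.0545, 0.2081]
tool_rot: [0.63, 0.777, 0.0, 0.0]
contact_force: [-0.5, -0.2, 0.1]
grip_width: 0.07
```

```bash
python3 - <<'E'
from h import *
ims,dps=snap("scene");im,dp=snap("top");np.savez("n2.npz",im=im,dp=dp,ims=ims,dps=dps)
a=np.radians(11.5);o=np.array([.6695,-.0155])
def loc(P): d=P[...,:2]-o; return np.stack([d[...,0]*np.cos(a)+d[...,1]*np.sin(a),-d[...,0]*np.sin(a)+d[...,1]*np.cos(a)],-1)*1e3
for n,I,d in(("top",im,dp),("scene",ims,dps)):
    P=cloud(n,d);L=loc(P);m=(P[...,2]>.0665)&(P[...,2]<.078)&(abs(L[...,0])<25)&(abs(L[...,1])<115);ys,xs=np.nonzero(m);q=loc(onz(n,np.c_[xs,ys],.069))
    f=np.polyfit(q[:,1],q[:,0],1);print(n,len(q),"y",np.percentile(q[:,1],[0,1,99,100]).round(1),"x0 %.1f slope %.1f z %.4f"%(f[1],np.degrees(f[0]),np.median(P[m][:,2])), "z ends",[np.median(P[m&(L[...,1]*s>50)][:,2]).round(4) for s in(1,-1)])
    h=cv2.cvtColor(I,cv2.COLOR_RGB2HSV).astype(int);r=((h[...,0]<8)|(h[...,0]>172))&(h[...,1]>150)&(h[...,2]>80)&(abs(L[...,0]+172)<30)&(abs(L[...,1])<30)
    ys,xs=np.nonzero(r);print("  ball",len(xs),onz(n,[[(xs.min()+xs.max())/2,(ys.min()+ys.max())/2]],.0605).round(4))
goto([.501,-.050,.038],101.5)
b=cv2.resize(ims[185:255,265:365],(800,560),interpolation=cv2.INTER_CUBIC);cv2.imwrite("pics/c4.png",b[:,:,::-1])
E
```

```text
top 276 y [-96.1 -94.3  23.1  26.2] x0 -1.1 slope -0.9 z 0.0695 z ends [np.float64(nan), np.float64(0.0699)]
  ball 67 [[ 0.5007 -0.052   0.0605]]
scene 268 y [-91.4 -88.6  95.6  98.1] x0 0.4 slope 0.5 z 0.0705 z ends [np.float64(0.0707), np.float64(0.0719)]
  ball 46 [[ 0.4991 -0.0461  0.0605]]
t 12.50 pos [0.6553 0.0545 0.208 ] yaw 102.3 F [ 0.6 -0.5  0.7] w 70.0
  shift now [ -69.3 -173.1  169.9]  az 0.8  shift after turn [ -71.6 -172.1  170. ] tilt z [ 0.001 -0.    -1.   ]
  return _methods._mean(a, axis=axis, dtype=dtype,
  ret = ret.dtype.type(ret / rcount)
```

View pics/c4.png

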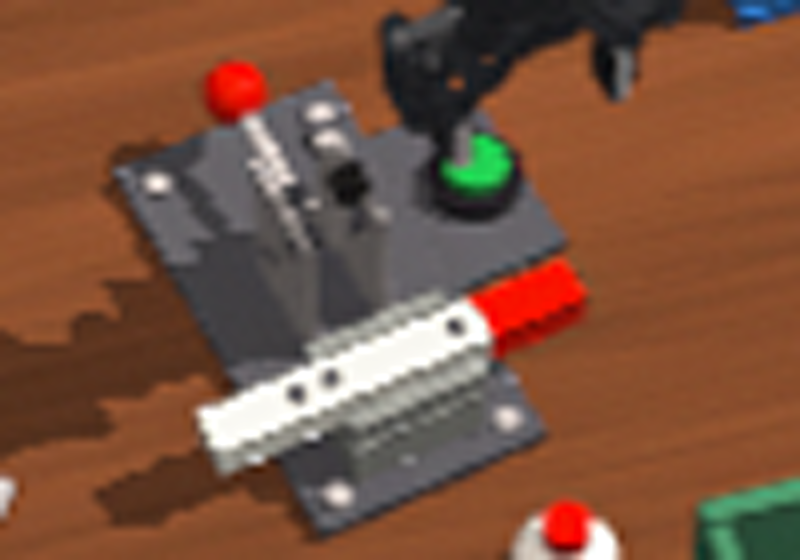

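The bar lies flat in the nest at crop (350,380), and its ends measure about ±95 mm. Next is the ball.

drive_tool(motion=[70, -14.3, -34.4, 0, 0, 0, 0.8, 70, -14.3, -34.4, 0, 0, 0, 0, 70, -14.3, -34.4, 0, 0, 0, 0, 70, -14.3, -34.4, 0, 0, 0, 0, 70, -14, -34.4, 0, 0, 0, 0, 70, 0, 0, 30, 0, 0, 0, 70, 0, 0, 35, 0, 0, 0, 70, 0, 0, 35, 0, 0, 0, 70, 0, 0, 35, 0, 0, 0, 70, 0, 0, 20, 0, 0, 0, 70, 0, 0, 15, 0, 0, 0, 70, 0, 0, 0, 0, 0, 0, 25, 0, 0, 0, 0, 0, 0, 25, 0, 0, 0, 0, 0, 0, 25, 0, 0, 0, 0, 0, 0, 25, 0, 0, 0, 0, 0, 0, 25, 0, 0, 0, 0, 0, 0, 25, 0, 0, 0, 0, 0, 0])

```text
time_s: 14.3
tool_pos: [0.5019, -0.0479, 0.0396]
tool_rot: [0.632, 0.775, 0.002, -0.0]
contact_force: [-1.5, 4.1, 4.9]
grip_width: 0.0293
```

```bash
python3 - <<'E'
from h import *
goto([.501,-.050,.038],101.5)
# arc deltas: ball from angle 0 in steps; tool yaw 101.5 -> tool y=+fixture x, tool z=down
t=np.linspace(0,1.53,18);x=-85*np.cos(.16+t);z=85*np.sin(.16+t);print(np.c_[np.diff(x),-np.diff(z)].round(1).tolist())
E
```

```text
t 14.30 pos [ 0.5019 -0.0479  0.0396] yaw 101.5 F [-1.5  4.1  4.9] w 29.3
  shift now [-1.8 -1.3  1.6]  az 0.0  shift after turn [-1.8 -1.3  1.6] tilt z [ 0.003  0.004 -1.   ]
[[1.6, -7.5], [2.2, -7.3], [2.9, -7.1], [3.5, -6.8], [4.1, -6.5], [4.7, -6.1], [5.2, -5.6], [5.7, -5.1], [6.1, -4.6], [6.5, -4.0], [6.8, -3.4], [7.1, -2.8], [7.3, -2.2], [7.5, -1.5], [7.6, -0.8], [7.6, -0.1], [7.6, 0.6]]
```

drive_tool(motion=[25, 0, 1.6, -7.5, 0, 0, 0, 25, 0, 2.2, -7.3, 0, 0, 0, 25, 0, 2.9, -7.1, 0, 0, 0, 25, 0, 3.5, -6.8, 0, 0, 0, 25, 0, 0, 0, 0, 0, 0])

```text
time_s: 14.8
tool_pos: [0.5108, -0.0461, 0.0666]
tool_rot: [0.632, 0.775, 0.001, -0.001]
contact_force: [-0.9, 5.6, -2.4]
grip_width: 0.0288
```

```bash
python3 - <<'E'
from h import *
goto([.501,-.050,.038],101.5)
im,dp=snap("scene");h=cv2.cvtColor(im,cv2.COLOR_RGB2HSV).astype(int);r=((h[...,0]<8)|(h[...,0]>172))&(h[...,1]>150)&(h[...,2]>60);r[:180]=0;r[215:]=0;r[:,:275]=0;r[:,315:]=0
ys,xs=np.nonzero(r);P=cloud("scene",dp)[r];print(len(xs),xs.mean(),ys.mean(),np.nanmedian(P,0))
a=np.radians(11.5);R=np.array([np.cos(a),np.sin(a)]);b=[.6695,-.0155]
for t in(0,.36):
  X=(-87.9-85*np.cos(.16+t))/1e3;print(t,proj("scene",[b[0]+X*R[0],b[1]+X*R[1],.047+.085*np.sin(.16+t)]))
E
```

```text
t 14.80 pos [ 0.5108 -0.0461  0.0666] yaw 101.6 F [-0.9  5.6 -2.4] w 28.8
  shift now [ -1.9 -10.4  28.6]  az 0.1  shift after turn [ -1.9 -10.4  28.6] tilt z [-0.001  0.003 -1.   ]
45 295.0 193.75555555555556 [ 0.51666491 -0.04714263  0.0969056 ]
0 [[293.72146848 196.60020904]]
0.36 [[294.55359663 194.27891993]]
```

drive_tool(motion=[25, 1.5, 4.1, -6.5, 0, 0, 0, 25, 0, 4.7, -6.1, 0, 0, 0, 25, 0, 5.2, -5.6, 0, 0, 0, 25, 0, 5.7, -5.1, 0, 0, 0, 25, 0, 6.1, -4.6, 0, 0, 0, 25, 0, 6.5, -4.0, 0, 0, 0, 25, 0, 6.8, -3.4, 0, 0, 0, 25, 0, 0, 0, 0, 0, 0])

```text
time_s: 15.65
tool_pos: [0.5529, -0.0392, 0.1036]
tool_rot: [0.633, 0.774, 0.002, 0.003]
contact_force: [2.2, 2.9, -2.2]
grip_width: 0.0254
```

```bash
python3 - <<'E'
from h import *
t=.99;a=np.radians(11.5);X=-(.0879+.085*np.cos(.16+t))
goto([.6695+X*np.cos(a),-.0155+X*np.sin(a),.047+.085*np.sin(.16+t)-.021],101.5)
E
```

```text
t 15.65 pos [ 0.5529 -0.0392  0.1036] yaw 101.5 F [ 2.2  2.9 -2.2] w 25.4
  shift now [ 0.  -3.6 -0. ]  az -0.0  shift after turn [ 0.  -3.6  0. ] tilt z [ 0.007 -0.002 -1.   ]
```

```bash
python3 - <<'E'
from h import *
im,dp=snap("scene");h=cv2.cvtColor(im,cv2.COLOR_RGB2HSV).astype(int);r=((h[...,0]<8)|(h[...,0]>172))&(h[...,1]>150)&(h[...,2]>60);r[:170]=0;r[215:]=0;r[:,:275]=0;r[:,320:]=0
ys,xs=np.nonzero(r);P=cloud("scene",dp)[r];print(len(xs),xs.min(),xs.max(),ys.min(),ys.max(),xs.mean(),ys.mean(),np.nanmedian(P,0))
a=np.radians(11.5);R=np.array([np.cos(a),np.sin(a)]);b=[.6695,-.0155]
for t in(.7,.8,.9,1.0):
  X=(-87.9-85*np.cos(.16+t))/1e3;print(t,proj("scene",[b[0]+X*R[0],b[1]+X*R[1],.047+.085*np.sin(.16+t)]),X)
c=cv2.resize(im[150:250,235:375],(798,570),interpolation=cv2.INTER_CUBIC);cv2.imwrite("pics/c5.png",c[:,:,::-1])
E
```

```text
24 297 300 191 197 298.625 194.125 [ 0.54289207 -0.03793956  0.12796151]
0.7 [[296.39650991 194.45610021]] -0.1433571847939444
0.8 [[297.11136467 194.96569848]] -0.1366491988161588
0.9 [[297.89392214 195.68058621]] -0.12945412695814484
1.0 [[298.7366642  196.59555437]] -0.12184385999953323
```

View pics/c5.png

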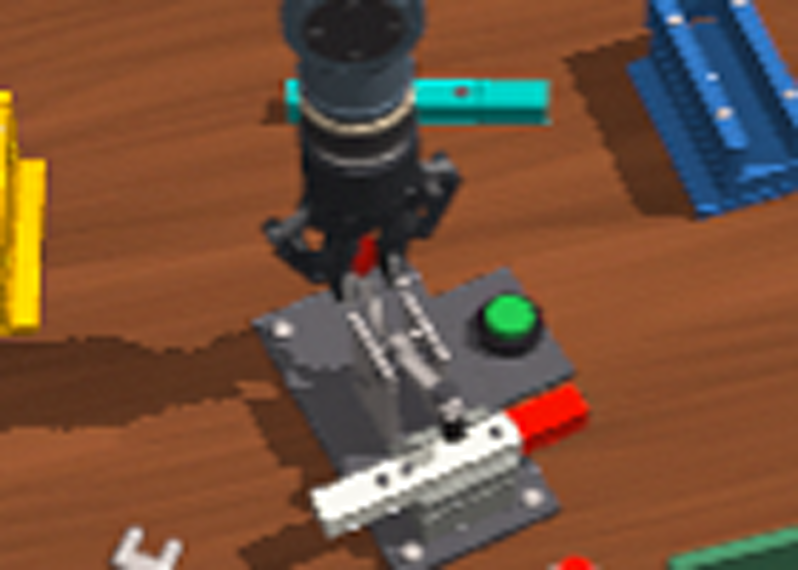

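The ball, at crop (365,253), lags behind the pads, and the arm has come down to the bar. I'll regrip centred on the ball.

drive_tool(motion=[42, 0, 0, 0, 0, 0, 0, 42, 0, -8, 2, 0, 0, 0, 42, 0, -8, 4, 0, 0, 0, 25, 0, 0, 0, 0, 0, 0, 25, 0, 0, 0, 0, 0, 0, 25, 0, 0, 0, 0, 0, 0])

```text
time_s: 16.3
tool_pos: [0.5316, -0.0415, 0.0954]
tool_rot: [0.633, 0.774, -0.001, -0.001]
contact_force: [-5.3, 1.3, 5.4]
grip_width: 0.029
```

```bash
cat > ball.py <<'E'
from h import *
from scipy.optimize import least_squares
a=np.radians(11.5)
def ballpos(t): X=-(.0879+.085*np.cos(.16+t)); return np.array([.6695+X*np.cos(a),-.0155+X*np.sin(a),.047+.085*np.sin(.16+t)])
def look():
    for n in("scene","top"):
        im,dp=snap(n);h=cv2.cvtColor(im,cv2.COLOR_RGB2HSV).astype(int);r=((h[...,0]<8)|(h[...,0]>172))&(h[...,1]>150)&(h[...,2]>60)
        P=cloud(n,dp);r&=(P[...,0]>.46)&(P[...,0]<.63)&(P[...,1]>-.09)&(P[...,1]<.0)
        if r.sum()<5: print(n,"no ball");continue
        Q=P[r];e=[abs(np.linalg.norm(Q-ballpos(t),axis=1)-.016).mean() for t in np.arange(0,1.55,.02)]
        i=int(np.argmin(e));print(n,r.sum(),"t=%.2f err %.4f"%(i*.02,e[i]),"centre",ballpos(i*.02).round(4))
    st=bot.state();print("tcp",st["tool_pos"].round(4),"F",st["contact_force"].round(1),"w %.1f"%(st["grip_width"]*1e3))
if __name__=="__main__": look()
E
python3 ball.py
```

```text
scene 49 t=0.76 err 0.0075 centre [ 0.5329 -0.0433  0.1146]
top no ball
tcp [ 0.5317 -0.0415  0.0955] F [-7.1  0.7  5.5] w 29.6
```

drive_tool(motion=[25, 0, 6.3, -4.4, 0, 0, 0, 25, 0, 6.7, -3.8, 0, 0, 0, 25, 0, 7, -3.2, 0, 0, 0, 25, 0, 7.2, -2.5, 0, 0, 0])

```text
time_s: 16.8
tool_pos: [0.56, -0.0355, 0.1075]
tool_rot: [0.633, 0.774, 0.0, -0.001]
contact_force: [2.6, 0.1, -10.6]
grip_width: 0.0284
```

```bash
python3 ball.py
```

```text
scene 38 t=1.28 err 0.0104 centre [ 0.5725 -0.0352  0.1313]
top no ball
tcp [ 0.5627 -0.0353  0.1079] F [ 1.5  1.1 -2. ] w 25.0
```

drive_tool(motion=[45, 0, 0, 0, 0, 0, 0, 45, 0, 0, 0, 0, 0, 0, 45, 0, -20, 0, 0, 0, 0, 45, 0, -25, 0, 0, 0, 0, 0, 0, -25, 0, 0, 0, 0, 0, 0, 0, 0, 0, 0, 0, 0, 0, 0, 0, 0, 0, 0, 0, 0, 0, 0, 0, 0, 0])

```text
time_s: 17.7
tool_pos: [0.4926, -0.0505, 0.11]
tool_rot: [0.633, 0.774, 0.001, 0.001]
contact_force: [0.4, -0.2, -0.0]
grip_width: -0.0001
```

```bash
python3 ball.py
```

```text
scene 52 t=0.94 err 0.0055 centre [ 0.5456 -0.0407  0.1228]
top no ball
tcp [ 0.4925 -0.0504  0.1097] F [ 0.4  0.4 -0. ] w -0.2
```

drive_tool(motion=[0, 0, 13, 0, 0, 0, 0, 0, 0, 13, 0, 0, 0, 0, 0, 0, 6, -1, 0, 0, 0, 0, 0, 6, -1, 0, 0, 0, 0, 0, 6, -1, 0, 0, 0, 0, 0, 6, -1, 0, 0, 0, 0, 0, 6, -1, 0, 0, 0, 0, 0, 6, -1, 0, 0, 0])

```text
time_s: 18.6
tool_pos: [0.5527, -0.0378, 0.1154]
tool_rot: [0.633, 0.774, 0.0, 0.0]
contact_force: [-0.7, 0.5, 1.5]
grip_width: -0.0001
```

```bash
python3 ball.py
```

```text
scene 52 t=1.36 err 0.0033 centre [ 0.5791 -0.0339  0.1319]
top no ball
tcp [ 0.5539 -0.0377  0.1153] F [-0.6  0.6 -0.1] w -0.2
```

drive_tool(motion=[0, 0, 3, -0.5, 0, 0, 0, 0, 0, 3, 0, 0, 0, 0, 0, 0, 3, 0, 0, 0, 0, 0, 0, 3, 0, 0, 0, 0, 0, 0, 2, 0, 0, 0, 0, 0, 0, 0, 0, 0, 0, 0])

```text
time_s: 19.3
tool_pos: [0.5645, -0.0354, 0.1156]
tool_rot: [0.633, 0.774, -0.001, -0.001]
contact_force: [-4.0, -0.2, 2.7]
grip_width: -0.0001
```

```bash
python3 ball.py
```

```text
scene 55 t=1.50 err 0.0075 centre [ 0.5908 -0.0315  0.1317]
top no ball
tcp [ 0.5646 -0.0354  0.1156] F [-5.2 -1.3  2.3] w -0.2
```

drive_tool(motion=[0, 0, 2, 0, 0, 0, 0, 0, 0, 2, 0, 0, 0, 0, 0, 0, 0, 0, 0, 0, 0])

```text
time_s: 19.7
tool_pos: [0.5647, -0.0354, 0.1155]
tool_rot: [0.633, 0.774, -0.004, -0.003]
contact_force: [-13.8, -3.0, 7.6]
grip_width: 0.0003
```

```bash
python3 ball.py
```

```text
scene 57 t=1.50 err 0.0079 centre [ 0.5908 -0.0315  0.1317]
top no ball
tcp [ 0.5648 -0.0354  0.1155] F [-13.1  -2.6   7.1] w 0.0
```

The handle is on its end stop: the force rises with no motion. Now the button.

drive_tool(motion=[0, 0, -10, 0, 0, 0, 0, 0, 0, -30, 0, 0, 0, 0, 0, 30, 0, 0, 0, 0, 0, 0, 35, 0, 0, 0, 0, 0, 0, 28, 0, 0, 0, 0, 0, 0, 0, 40, 0, 0, 0, 0, 0, 0, 0, 20, 0, 0, 0, 0, 0, 0, 25, 0, 0, 0, 0, 0, 0, 0, 0, 0, 0])

```text
time_s: 20.7
tool_pos: [0.5489, 0.0573, 0.0666]
tool_rot: [0.633, 0.774, -0.002, -0.003]
contact_force: [-0.6, -0.1, -1.2]
grip_width: 0.0002
```

```bash
python3 ball.py; python3 -c "
from h import *
goto([.5525,.0575,.035],101.5)"
```

```text
scene 56 t=1.48 err 0.0089 centre [ 0.5891 -0.0319  0.1318]
top 75 t=1.50 err 0.0035 centre [ 0.5908 -0.0315  0.1317]
tcp [0.5511 0.057  0.0704] F [ 0.4 -0.3  1. ] w 0.1
t 20.80 pos [0.5511 0.057  0.0704] yaw 101.4 F [ 0.4 -0.3  1. ] w 0.1
  shift now [ 0.2  1.5 35.4]  az -0.1  shift after turn [ 0.2  1.5 35.4] tilt z [-0.001  0.    -1.   ]
```

Handle is still locked at 1.50. Pressing.

drive_tool(motion=[0, 0, 1.5, 15, 0, 0, 0, 0, 0, 0, 12, 0, 0, 0, 0, 0, 0, 4, 0, 0, 0, 0, 0, 0, 3, 0, 0, 0, 0, 0, 0, 3, 0, 0, 0, 0, 0, 0, 2, 0, 0, 0, 0, 0, 0, 0, 0, 0, 0])

```text
time_s: 21.5
tool_pos: [0.553, 0.0571, 0.032]
tool_rot: [0.633, 0.774, 0.0, 0.0]
contact_force: [-0.5, 0.0, 1.1]
grip_width: 0.0003
```

drive_tool(motion=[0, 0, 0, 2, 0, 0, 0, 0, 0, 0, 2, 0, 0, 0, 0, 0, 0, 1, 0, 0, 0, 0, 0, 0, 0, 0, 0, 0])

```text
time_s: 21.9
tool_pos: [0.5532, 0.0571, 0.0272]
tool_rot: [0.633, 0.774, 0.0, 0.0]
contact_force: [-0.7, 0.7, 3.5]
grip_width: 0.0001
```

drive_tool(motion=[0, 0, 0, 1.5, 0, 0, 0, 0, 0, 0, 1.5, 0, 0, 0, 0, 0, 0, 1, 0, 0, 0, 0, 0, 0, 0, 0, 0, 0])

```text
time_s: 22.3
tool_pos: [0.5534, 0.0571, 0.0268]
tool_rot: [0.633, 0.774, 0.0, 0.001]
contact_force: [-7.2, -0.2, 19.1]
grip_width: 0.0002
```

The button is fully down, bottomed at 19 N. I'll lift, and check the height of the level arm before pushing the handle open from the front.

drive_tool(motion=[0, 0, 0, -10, 0, 0, 0, 0, 0, 0, -40, 0, 0, 0, 0, 0, 0, -45, 0, 0, 0, 0, 0, 0, -45, 0, 0, 0, 0, 0, 0, -20, 0, 0, 0])

```text
time_s: 22.8
tool_pos: [0.555, 0.0571, 0.1875]
tool_rot: [0.633, 0.774, 0.002, 0.003]
contact_force: [1.0, -0.1, 0.5]
grip_width: -0.0002
```

```bash
python3 ball.py; python3 - <<'E'
from ball import *
o=np.array([.6695,-.0155])
for n in("top","scene"):
    im,dp=snap(n);P=cloud(n,dp);d=P[...,:2]-o;L=np.stack([d[...,0]*np.cos(a)+d[...,1]*np.sin(a),-d[...,0]*np.sin(a)+d[...,1]*np.cos(a)],-1)*1e3
    for x0 in range(-120,30,10):
        m=(L[...,0]>x0)&(L[...,0]<x0+10)&(abs(L[...,1])<25)&(P[...,2]<.17);print(x0,m.sum(),np.nanpercentile(P[...,2][m],[50,98]).round(3) if m.any() else "",end=" | ")
    print()
x=-.047;goto([o[0]+x*np.cos(a),o[1]+x*np.sin(a),.122],101.5)
im,dp=snap("scene");c=cv2.resize(im[150:250,235:375],(798,570),interpolation=cv2.INTER_CUBIC);cv2.imwrite("pics/c6.png",c[:,:,::-1])
E
```

```text
scene 53 t=1.48 err 0.0080 centre [ 0.5891 -0.0319  0.1318]
top 75 t=1.52 err 0.0041 centre [ 0.5924 -0.0312  0.1315]
tcp [0.5556 0.0571 0.1872] F [ 0.5 -0.   0.3] w 0.1
-120 46 [0.013 0.016] | -110 61 [0.014 0.105] | -100 72 [0.051 0.142] | -90 87 [0.097 0.148] | -80 50 [0.14 0.15] | -70 22 [0.102 0.143] | -60 24 [0.097 0.105] | -50 24 [0.093 0.103] | -40 39 [0.014 0.098] | -30 77 [0.052 0.098] | -20 50 [0.066 0.1  ] | -10 51 [0.072 0.107] | 0 50 [0.071 0.108] | 10 28 [0.065 0.071] | 20 31 [0.064 0.069] | 
-120 5 [0.01  0.015] | -110 15 [0.057 0.101] | -100 23 [0.046 0.126] | -90 50 [0.089 0.149] | -80 73 [0.1  0.15] | -70 93 [0.09  0.143] | -60 53 [0.086 0.106] | -50 28 [0.085 0.105] | -40 11 [0.093 0.1  ] | -30 14 [0.065 0.098] | -20 27 [0.068 0.104] | -10 29 [0.073 0.108] | 0 52 [0.072 0.111] | 10 64 [0.062 0.106] | 20 133 [0.035 0.071] | 
t 23.00 pos [0.5529 0.0571 0.1821] yaw 101.4 F [-0.7  0.7 -0.6] w -0.1
  shift now [-94.4  52.8  60. ]  az -0.1  shift after turn [-94.4  52.7  60.1] tilt z [-0.  0. -1.]
```

View pics/c6.png

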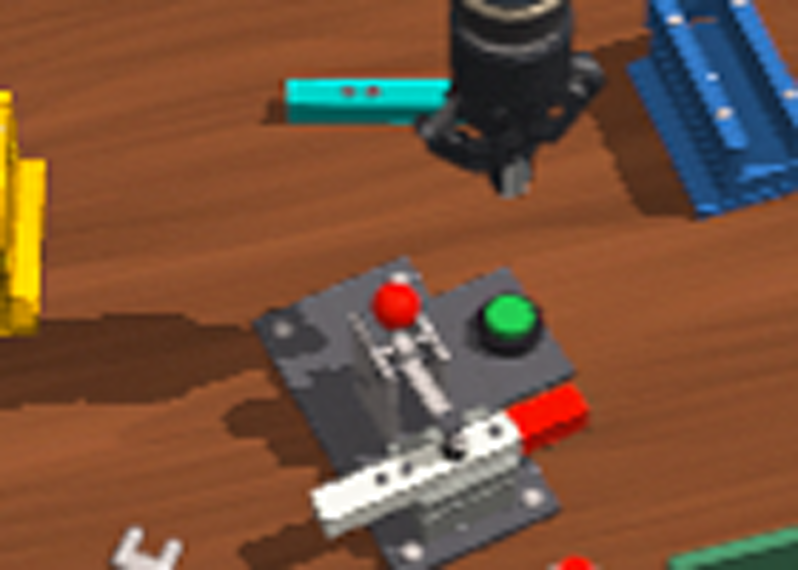

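The clamp is locked with its pad on the bar, the ball is at crop (397,305), and the arm's top is at or below 0.11 m. I'll push the ball back from the front at z ≈ 0.122.

drive_tool(motion=[0, -31.5, 17.6, 0, 0, 0, 0, 0, -31.5, 17.6, 0, 0, 0, 0, 0, -31.4, 17.6, 0, 0, 0, 0, 0, 0, 0, 20, 0, 0, 0, 0, 0, 0, 25, 0, 0, 0, 0, 0, 0, 15, 0, 0, 0, 0, 0, -4, 0, 0, 0, 0, 0, 0, -4, 0, 0, 0, 0, 0, 0, -4, 0, 0, 0, 0, 0, 0, -4, 0, 0, 0, 0])

```text
time_s: 24.05
tool_pos: [0.6083, -0.028, 0.1246]
tool_rot: [0.633, 0.774, 0.001, 0.001]
contact_force: [1.6, 0.1, 0.1]
grip_width: 0.0
```

```bash
python3 ball.py
```

```text
scene no ball
top no ball
tcp [ 0.6076 -0.0282  0.1246] F [-0.   0.9  0.5] w 0.2
```

drive_tool(motion=[0, 0, -5, 0, 0, 0, 0, 0, 0, -5, 0, 0, 0, 0, 0, 0, -5, 0, 0, 0, 0, 0, 0, -5, 0, 0, 0, 0, 0, 0, -5, 0, 0, 0, 0, 0, 0, 0, 0, 0, 0, 0])

```text
time_s: 24.75
tool_pos: [0.5825, -0.0332, 0.1227]
tool_rot: [0.633, 0.774, -0.0, -0.0]
contact_force: [0.6, -0.7, 0.1]
grip_width: -0.0001
```

drive_tool(motion=[0, 0, -6, 0, 0, 0, 0, 0, 0, -6, 1, 0, 0, 0, 0, 0, -6, 1, 0, 0, 0, 0, 0, -6, 1, 0, 0, 0, 0, 0, -6, 1, 0, 0, 0, 0, 0, 0, 0, 0, 0, 0])

```text
time_s: 25.35
tool_pos: [0.5525, -0.0392, 0.1186]
tool_rot: [0.633, 0.774, -0.001, -0.0]
contact_force: [0.3, 0.2, 0.1]
grip_width: 0.0003
```

```bash
python3 ball.py
```

```text
scene no ball
top no ball
tcp [ 0.5531 -0.0391  0.1186] F [-0.2  0.1 -0.2] w -0.0
```

drive_tool(motion=[0, 0, 0, -30, 0, 0, 0, 0, 0, 0, -40, 0, 0, 0, 0, 0, 40, 0, 0, 0, 0, 0, 0, 40, 0, 0, 0, 0])

```text
time_s: 25.85
tool_pos: [0.634, -0.0234, 0.1922]
tool_rot: [0.633, 0.774, 0.001, 0.002]
contact_force: [0.6, 0.3, -0.4]
grip_width: 0.0003
```

```bash
python3 ball.py; python3 -c "
from ball import *
for t in (.2,.4,.6,.8): print(t,ballpos(t))
goto(ballpos(.6)+[0,0,.03],101.5)"
```

```text
scene no ball
top no ball
tcp [ 0.6353 -0.0224  0.1848] F [-1.  -0.4 -1.8] w -0.1
0.2 [ 0.5054104  -0.04888441  0.07694331]
0.4 [ 0.51279369 -0.04738226  0.09215083]
0.6 [ 0.52299042 -0.04530771  0.10555832]
0.8 [ 0.53559407 -0.04274347  0.11663128]
t 25.95 pos [ 0.6353 -0.0224  0.1848] yaw 101.5 F [-1.  -0.4 -1.8] w -0.1
  shift now [-1.000e-01 -1.145e+02  4.950e+01]  az 0.0  shift after turn [  -0.  -114.6   49.2] tilt z [-0.003  0.001 -1.   ]
```

drive_tool(motion=[0, 0, -20, -5, 0, 0, 0, 0, 0, -44, 0, 0, 0, 0, 0, 0, -44.5, 0, 0, 0, 0, 0, 0, 0, 30, 0, 0, 0, 0, 0, 0, 22, 0, 0, 0, 0, 0, 0, 10, 0, 0, 0, 0, 0, 0, 0, 0, 0, 0])

```text
time_s: 26.65
tool_pos: [0.524, -0.0444, 0.1298]
tool_rot: [0.633, 0.774, -0.001, -0.002]
contact_force: [0.6, 0.9, -0.4]
grip_width: 0.0004
```

```bash
python3 ball.py
```

```text
scene 48 t=0.72 err 0.0076 centre [ 0.5303 -0.0438  0.1125]
top no ball
tcp [ 0.526  -0.0447  0.1323] F [-0.   0.8 -0.3] w -0.2
```

drive_tool(motion=[0, 0, -2, 6, 0, 0, 0, 0, 0, -3, 6, 0, 0, 0, 0, 0, -5, 6, 0, 0, 0, 0, 0, -5, 7, 0, 0, 0, 0, 0, -4, 7, 0, 0, 0, 0, 0, -3.4, 7.6, 0, 0, 0, 0, 0, -2.6, 8, 0, 0, 0, 0, 0, -1.8, 8, 0, 0, 0, 0, 0, 0, 2, 0, 0, 0, 0, 0, 0, 0, 0, 0, 0])

```text
time_s: 27.75
tool_pos: [0.4997, -0.0499, 0.076]
tool_rot: [0.633, 0.774, 0.0, 0.0]
contact_force: [-4.7, 0.8, 11.6]
grip_width: 0.0007
```

```bash
python3 ball.py
```

```text
scene 34 t=0.06 err 0.0042 centre [ 0.5021 -0.0496  0.0655]
top no ball
tcp [ 0.4997 -0.0499  0.076 ] F [-4.6 -0.  11.4] w -0.3
```

drive_tool(motion=[0, 0, 0, 1.5, 0, 0, 0, 0, 0, 0, -6, 0, 0, 0, 30, 0, 0, -40, 0, 0, 0, 60, 0, 0, -45, 0, 0, 0, 70, 0, 0, -45, 0, 0, 0, 70, 0, 0, 0, 0, 0, 8.2, 70, 0, 0, 0, 0, 0, 8.2, 70, 0, 0, 0, 0, 0, 8.2, 70, 0, 0, 0, 0, 0, 8.2, 70, 0, 0, 0, 0, 0, 8.2, 70, 0, 0, 0, 0, 0, 8.2, 70, 0, 0, 0, 0, 0, 8.2, 70, 0, 0, 0, 0, 0, 8.2, 70, 0, 0, 0, 0, 0, 8.2, 70, 0, 0, 0, 0, 0, 8.2, 70, 0, 0, 0, 0, 0, 8.2, 70, 0, 0, 0, 0, 0, 0])

```text
time_s: 29.55
tool_pos: [0.4997, -0.0498, 0.2076]
tool_rot: [0.995, 0.098, -0.0, -0.0]
contact_force: [-0.2, -0.4, 0.6]
grip_width: 0.0703
```

```bash
python3 ball.py; python3 - <<'E'
from ball import *
o=np.array([.6695,-.0155])
for n in("top","scene"):
    im,dp=snap(n);P=cloud(n,dp);d=P[...,:2]-o;L=np.stack([d[...,0]*np.cos(a)+d[...,1]*np.sin(a),-d[...,0]*np.sin(a)+d[...,1]*np.cos(a)],-1)*1e3
    m=(P[...,2]>.0665)&(P[...,2]<.078)&(abs(L[...,0])<25)&(abs(L[...,1])<115);q=L[m]
    if m.sum()<20: continue
    f=np.polyfit(q[:,1],q[:,0],1);print(n,m.sum(),"y",np.percentile(q[:,1],[1,99]).round(1),"x0 %.1f slope %.1f"%(f[1],np.degrees(f[0])))
    m=(abs(L[...,0]+65)<30)&(abs(L[...,1])<25)&(P[...,2]<.175);print(" arm top",np.nanmax(P[...,2][m]))
goto([.6835,-.0841,.039],11.5)
E
```

```text
scene 47 t=0.04 err 0.0041 centre [ 0.5017 -0.0496  0.0639]
top no ball
tcp [ 0.4996 -0.0499  0.2079] F [-0.1  1.  -0.9] w 69.9
top 333 y [-94.4  91.7] x0 1.2 slope -0.3
 arm top 0.16390904930013214
scene 268 y [-92.2  95.3] x0 1.6 slope 0.3
 arm top 0.16858237987035943
t 29.75 pos [ 0.4996 -0.05    0.2082] yaw 11.4 F [-0.6 -0.4 -0.3] w 70.2
  shift now [173.6  69.8 169.1]  az -0.1  shift after turn [173.4  70.1 169.2] tilt z [-0.  0. -1.]
```

drive_tool(motion=[70, 34, 14, 0, 0, 0, 0, 70, 35, 14, 0, 0, 0, 0, 70, 35, 14, 0, 0, 0, 0, 70, 35, 14, 0, 0, 0, 0, 70, 35.5, 14, 0, 0, 0, 0, 70, 0, 0, 35, 0, 0, 0, 70, 0, 0, 35, 0, 0, 0, 70, 0, 0, 35, 0, 0, 0, 70, 0, 0, 35, 0, 0, 0, 70, 0, 0, 18, 0, 0, 0, 70, 0, 0, 11, 0, 0, 0, 20, 0, 0, 0, 0, 0, 0, 20, 0, 0, 0, 0, 0, 0, 20, 0, 0, 0, 0, 0, 0, 20, 0, 0, 0, 0, 0, 0, 20, 0, 0, 0, 0, 0, 0, 20, 0, 0, 0, 0, 0, 0, 20, 0, 0, -1, 0, 0, 0])

```text
time_s: 31.55
tool_pos: [0.6858, -0.085, 0.0423]
tool_rot: [0.995, 0.098, 0.002, 0.001]
contact_force: [2.3, -0.1, 0.9]
grip_width: 0.0229
```

```bash
python3 ball.py; python3 -c "
from h import *
goto([.6835,-.0841,.2],11.5)"
```

```text
scene no ball
top no ball
tcp [ 0.6858 -0.0851  0.0422] F [ 1.8 -0.9  5.6] w 23.1
t 31.65 pos [ 0.6858 -0.0851  0.0422] yaw 11.2 F [ 1.8 -0.9  5.6] w 23.1
  shift now [  -1.5   -1.1 -157.9]  az -0.3  shift after turn [  -2.1   -1.4 -157.8] tilt z [ 0.004 -0.001 -1.   ]
```

drive_tool(motion=[20, 0, 0, -8, 0, 0, 0, 20, 0, 0, -20, 0, 0, 0, 20, 0, 0, -35, 0, 0, 0, 20, 0, 0, -35, 0, 0, 0, 20, 0, 0, -35, 0, 0, 0, 20, 0, 0, -22, 0, 0, 0, 20, 0, 0, 0, 0, 0, -4, 20, 0, 0, 0, 0, 0, -8, 20, 0, 0, 0, 0, 0, -8, 20, 0, 0, 0, 0, 0, -8, 20, 0, 0, 0, 0, 0, -8, 20, 0, 0, 0, 0, 0, -8, 20, 0, 0, 0, 0, 0, -8, 20, 0, 0, 0, 0, 0, -8, 20, 0, 0, 0, 0, 0, -6, 20, 0, 0, 0, 0, 0, 0])

```text
time_s: 33.25
tool_pos: [0.6833, -0.0842, 0.1937]
tool_rot: [0.781, 0.624, -0.001, -0.002]
contact_force: [-0.5, -0.4, -2.7]
grip_width: 0.0233
```

```bash
python3 ball.py; python3 -c "
from h import *
goto([.491,-.3173,.1],77.5)"
```

```text
scene no ball
top no ball
tcp [ 0.6836 -0.0843  0.1942] F [ 0.7  1.1 -2.7] w 23.1
t 33.35 pos [ 0.6836 -0.0843  0.1942] yaw 77.1 F [ 0.7  1.1 -2.7] w 23.1
  shift now [-270.  -135.6   94.6]  az -0.4  shift after turn [-269.1 -137.7   94.2] tilt z [-0.003  0.001 -1.   ]
```

drive_tool(motion=[20, -17, -9, 0, 0, 0, -0.4, 20, -34, -17, 0, 0, 0, 0, 20, -36, -18, 0, 0, 0, 0, 20, -36, -18, 0, 0, 0, 0, 20, -36, -18, 0, 0, 0, 0, 20, -36, -18, 0, 0, 0, 0, 20, -36, -18, 0, 0, 0, 0, 20, -24, -13.7, 0, 0, 0, 0, 20, -14, -8, 0, 0, 0, 0, 20, 0, 0, 25, 0, 0, 0, 20, 0, 0, 25, 0, 0, 0, 20, 0, 0, 25, 0, 0, 0, 20, 0, 0, 0, 0, 0, 0, 20, 0, 0, 0, 0, 0, 0])

```text
time_s: 34.75
tool_pos: [0.492, -0.317, 0.1202]
tool_rot: [0.779, 0.627, 0.0, -0.001]
contact_force: [0.7, -0.0, -2.4]
grip_width: 0.0228
```

```bash
python3 ball.py; python3 - <<'E'
from h import *
goto([.491,-.3173,.033],77.5)
a=np.radians(-12.5);o=np.array([.4212,-.3018])
def loc(P): d=P[...,:2]-o; return np.stack([d[...,0]*np.cos(a)+d[...,1]*np.sin(a),-d[...,0]*np.sin(a)+d[...,1]*np.cos(a)],-1)*1e3
ims={}
for n in("top","scene"):
    D=np.load(n+"0.npz");P=cloud(n,D["dp"]);L=loc(P);near=(L[...,0]>-140)&(L[...,0]<60)&(abs(L[...,1])<48)
    for nm,z0,z1 in(("walls",.073,.083),("floor",.031,.041)):
        m=near&(P[...,2]>z0)&(P[...,2]<z1);q=L[m];k=(q[:,0]>-100);f=np.polyfit(q[k,0],q[k,1],1)
        print(n,nm,m.sum(),"x",np.percentile(q[:,0],[1,99]).round(1),"slope %.1f"%np.degrees(f[0]),"hist y",np.histogram(q[k,1],np.arange(-40,41,4))[0])
    im,dp=snap(n);ims[n]=im;P=cloud(n,dp);L=loc(P);m=(L[...,0]>-110)&(L[...,0]<50)&(abs(L[...,1])<30)&(P[...,2]>.138)&(P[...,2]<.156);q=loc(onz(n,np.argwhere(m)[:,::-1],.147))
    if m.sum()>20: f=np.polyfit(q[:,0],q[:,1],1);print(" bar",m.sum(),"z %.4f"%np.median(P[m][:,2]),"x",np.percentile(q[:,0],[0,1,99]).round(1),"y pct",np.percentile(q[:,1],[2,50,98]).round(1),"slope %.1f"%np.degrees(f[0]),"y@0 %.1f"%f[1])
A=cv2.resize(ims["top"][205:325,360:460],(400,480),interpolation=cv2.INTER_CUBIC);B=cv2.resize(ims["scene"][140:230,190:265],(400,480),interpolation=cv2.INTER_CUBIC)
cv2.imwrite("pics/c7.png",np.hstack([A,B])[:,:,::-1])
E
```

```text
scene 48 t=0.02 err 0.0049 centre [ 0.5014 -0.0497  0.0622]
top 68 t=0.00 err 0.0024 centre [ 0.5011 -0.0498  0.0605]
tcp [ 0.4933 -0.3182  0.1225] F [ 0.9 -0.7 -2.1] w 22.8
t 34.85 pos [ 0.4933 -0.3182  0.1225] yaw 77.7 F [ 0.9 -0.7 -2.1] w 22.8
  shift now [ 0.5 -2.7 89.5]  az 0.2  shift after turn [ 0.4 -2.5 89.5] tilt z [ 0.002 -0.002 -1.   ]
top walls 556 x [-123.8   29.8] slope 0.3 hist y [ 0 27 51 50 59 26  0  0  0  0  0  0  0  0 38 52 55 61 13  0]
top floor 414 x [-111.2   30. ] slope -0.3 hist y [ 0  0  0  0  6 53 46 49 49 51 47 42  0  0  0  0  0 21 13  0]
 bar 166 z 0.1494 x [-23.7 -18.4  49.6] y pct [-16.2  -1.2   8.5] slope -7.4 y@0 0.6
scene walls 209 x [-128.7   31.5] slope 0.9 hist y [ 0  0  9 24 17 20  4  0  0  0  0  0  0  0  0 16 18 23 24  0]
scene floor 203 x [-118.9   32.1] slope 0.1 hist y [ 0  0  0  2  3  5 18 22 19 21 21 19 21  8  2  1  2  3 12  2]
```

View pics/c7.png

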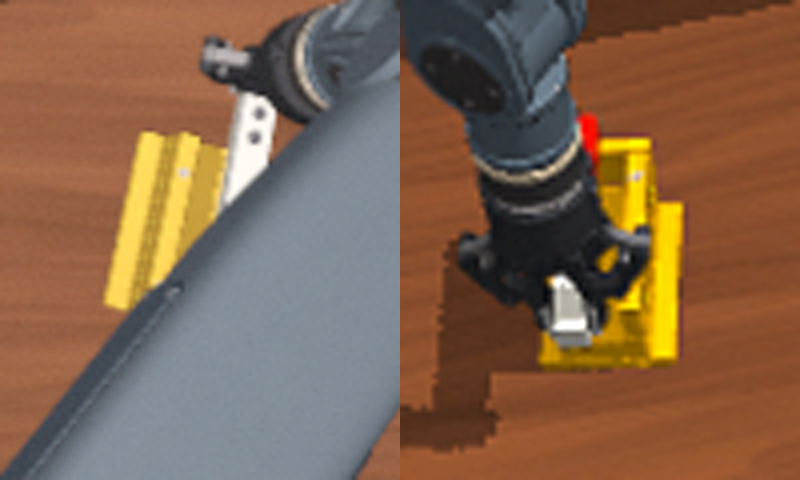

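Handle reads 0.00, fully open. In the left view the bar, at (255,150), is in line with the slot, with the red end toward the stop. Lateral error is about 0.5 mm. Lowering.

drive_tool(motion=[20, 0.5, -2.5, 15, 0, 0, 0.2, 20, 0, 0, 15, 0, 0, 0, 20, 0, 0, 15, 0, 0, 0, 20, 0, 0, 10, 0, 0, 0, 20, 0, 0, 10, 0, 0, 0, 20, 0, 0, 8, 0, 0, 0, 20, 0, 0, 6, 0, 0, 0, 20, 0, 0, 4, 0, 0, 0, 20, 0, 0, 0, 0, 0, 0])

```text
time_s: 35.85
tool_pos: [0.4896, -0.3166, 0.037]
tool_rot: [0.78, 0.626, -0.0, -0.0]
contact_force: [-0.1, -0.3, -2.5]
grip_width: 0.0229
```

drive_tool(motion=[20, 0, 0, 1.5, 0, 0, 0, 20, 0, 0, 1.5, 0, 0, 0, 20, 0, 0, 1, 0, 0, 0, 20, 0, 0, 0, 0, 0, 0])

```text
time_s: 36.25
tool_pos: [0.4899, -0.3169, 0.0337]
tool_rot: [0.78, 0.626, 0.0, 0.0]
contact_force: [-0.2, -0.1, -2.9]
grip_width: 0.023
```

drive_tool(motion=[20, 0, 0, 1, 0, 0, 0, 20, 0, 0, 1, 0, 0, 0, 20, 0, 0, 1, 0, 0, 0, 20, 0, 0, 0, 0, 0, 0])

```text
time_s: 36.65
tool_pos: [0.4901, -0.3171, 0.0329]
tool_rot: [0.78, 0.626, -0.0, 0.001]
contact_force: [-2.6, 1.9, 6.1]
grip_width: 0.0231
```

drive_tool(motion=[60, 0, 0, 0, 0, 0, 0, 60, 0, 0, 0, 0, 0, 0, 60, 0, 0, 0, 0, 0, 0, 60, 0, 0, -10, 0, 0, 0, 60, 0, 0, -35, 0, 0, 0, 60, 0, 0, -45, 0, 0, 0, 60, 0, 0, -45, 0, 0, 0, 60, 0, 0, -35, 0, 0, 0, 60, -35, 0, 0, 0, 0, 0, 60, -40, 0, 0, 0, 0, 0, 60, -40, 0, 0, 0, 0, 0, 60, -40, 0, 0, 0, 0, 0, 60, -40, 0, 0, 0, 0, 0, 60, 0, 0, 0, 0, 0, 0, 60, 0, 0, 0, 0, 0, 0])

```text
time_s: 38.15
tool_pos: [0.4469, -0.5078, 0.2001]
tool_rot: [0.781, 0.625, 0.0, -0.001]
contact_force: [-0.2, 1.3, 0.7]
grip_width: 0.0596
```

```bash
python3 ball.py; python3 - <<'E'
from h import *
a=np.radians(-12.5);o=np.array([.4212,-.3018])
def loc(P): d=P[...,:2]-o; return np.stack([d[...,0]*np.cos(a)+d[...,1]*np.sin(a),-d[...,0]*np.sin(a)+d[...,1]*np.cos(a)],-1)*1e3
for n in("top","scene"):
    im,dp=snap(n,f"pics/{n}_end.png");P=cloud(n,dp);L=loc(P);h=cv2.cvtColor(im,cv2.COLOR_RGB2HSV).astype(int)
    red=((h[...,0]<8)|(h[...,0]>172))&(h[...,1]>150);w=h[...,1]<70
    m=(red|w)&(abs(L[...,1])<17)&(L[...,0]>-118)&(L[...,0]<115)&(P[...,2]>.053)&(P[...,2]<.068);q=loc(onz(n,np.argwhere(m)[:,::-1],.06));f=np.polyfit(q[:,0],q[:,1],1)
    zz=P[m][:,2];print(n,m.sum(),"x",np.percentile(q[:,0],[0,1,99,100]).round(1),"slope %.1f y0 %.1f"%(np.degrees(f[0]),f[1]),"z red/plain",np.median(zz[q[:,0]<-50]).round(4),np.median(zz[q[:,0]>50]).round(4))
    if n=="top": A=im
B=cv2.resize(A[130:310,200:460],(800,554),interpolation=cv2.INTER_CUBIC);cv2.imwrite("pics/c8.png",B[:,:,::-1])
E
```

```text
scene 47 t=0.04 err 0.0041 centre [ 0.5017 -0.0496  0.0639]
top 67 t=0.00 err 0.0019 centre [ 0.5011 -0.0498  0.0605]
tcp [ 0.4478 -0.5064  0.2012] F [ 0.1 -0.2 -0.6] w 59.8
top 470 x [-96.  -94.   91.7  93.8] slope 0.3 y0 -3.5 z red/plain 0.0611 0.0604
scene 230 x [-96.2 -95.8  91.8  96.2] slope 1.6 y0 -1.1 z red/plain 0.062 0.0606
```

View pics/c8.png

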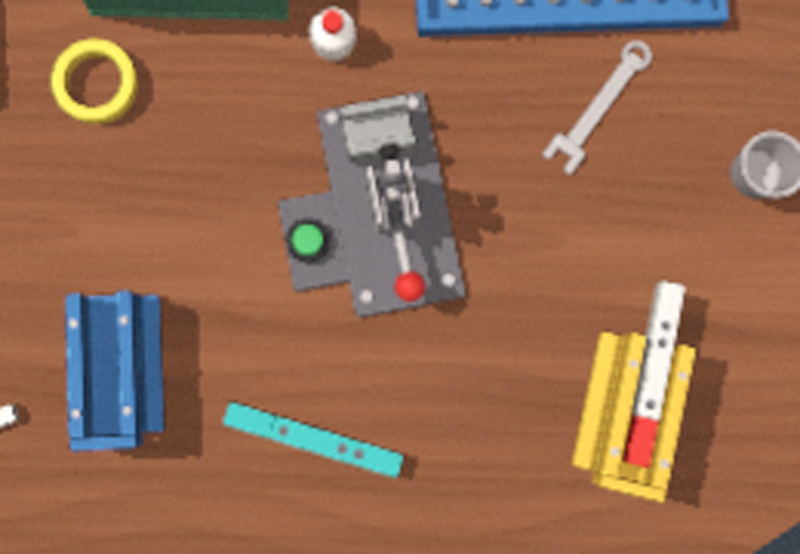

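The bar lies flat in the yellow slot at crop (655,375), red end towards the stop. The clamp is open, with the ball at (409,287), and nothing else has moved. Handing in.

```bash
python3 -c "
from plant import bot
print(bot.sign_off(), bot.state()['time_s'])"
```

```text
the job is handed in; nothing more can be done
the job is handed in; nothing more can be done
```

The job is done and handed in. The clock read about 38 s of the 72 s at my last check.

1. **Nest:** I took the bar from the blue rack and laid it flat across the nest, centred within about 2 mm.
2. **Clamp closed:** Pinching the ball slipped twice. I then pushed it with shut fingers to its end stop, and it stayed locked at about 1.5 rad after release.
3. **Button:** It bottomed out at 19 N.
4. **Clamp open:** I pushed the handle back from the front, then pressed it down onto its open stop.
5. **Yellow rack:** I regripped the bar by its plain end and laid it in the slot, red end in.

**Last checks:**
- **Bar:** It lies flat; its top measures 0.060–0.062 m against the expected 0.060. It is within about 1 mm of the seat lengthwise, so the red end is about 20 mm short of the end stop. Sideways it is 1–3.5 mm off the slot centre, within the slot's 6 mm of play.
- **Clamp:** The top camera reads the handle at 0.00 rad. The scene camera reads 0.04, which I put down to its poorer fit.
- **Bench:** In the last top-view crop the things in view looked unmoved. I did not check the items outside that crop. The gripper was clear of everything.

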